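# Lock a new filter cartridge into the bench fume extractor

### The job

Fit the white filter cartridge to the grey bench fume extractor: stand it in the collar on top, turn it gently clockwise until its two lugs drop into the collar's slots, then push it down against the spring and twist it a quarter turn clockwise to the stop so that it locks in its notches, and let go. Feel your way and never force it, and leave the other things on the bench where they are.

Things in the scene. Friction and masses are not known exactly. Their poses are not given: they have to be found in the camera images.
- filter_center (a point): White filter cartridge, loose, upright on the bench, 200-310 g, 80 mm tall; this point is on its axis half-way up, z up. Round body 60 mm across from the underside to 6 mm above this point, its foot chamfered over the last 6 mm to 52 mm across. A grip fin on top and two side lugs lie in line along x; a half turn gives the same shape.
- filter_fin (a point): Where to grip the cartridge, 28 mm above its centre: the flat upright fin on its top, 52 mm long along x, 14 mm thick along y (take it by the thickness), from 22 mm below to 12 mm above this point. Keep fingertips above the body's top, 22 mm below this point.
- filter_lug (a point): Outer part of one of the cartridge's two lugs, at +x of its axis (the other, alike, at -x): 11 mm wide, 6 mm high, from 3 mm below to 3 mm above this point, sticking out to 38 mm from the axis. This point is 34 mm from the axis and 21 mm above the underside.
- socket (a point): Centre of the mouth (upper rim) of the aluminium bayonet collar on the extractor, z up, x and y along the box sides; 129 mm above the bench, collar 93 mm across, bore 63.4 mm. Its lip has two opposite slots about 20 mm wide, clocked by hand and not measured: from above the slot line lies 0.18 to 0.50 rad (10 to 29 degrees) clockwise of this x axis. Find it by feel.
- socket_lip (a point): Underside of the collar's lip, 8 mm below the mouth, same axes. With the lugs resting on the lip the cartridge's centre is 22 mm above the mouth; over the slots it drops freely 6 mm, rests on the spring plate and stays there if let go. The lugs must be pushed wholly below this point (centre under 8 mm above the mouth) to turn clockwise.
- socket_plate (a point): Top of the round sprung plate inside the collar, at its free height, 24 mm below the mouth. The cartridge's foot pushes it down: 5 N to start, 10 N after 8 mm, a hard bottom after 12 mm (cartridge centre 4 mm above the mouth). Never force the cartridge: over 60 N between it and the extractor is too much.
- socket_lock (a point): Where the cartridge's centre lies when locked: 11.5 mm above the mouth, on its axis, same axes. Turned clockwise below the lip, the lugs meet a hard stop about 93 degrees from the slots; there, with the push eased, the spring lifts the lugs 3.5 mm into notches under the lip and the cartridge stays locked.
- extractor: The fume extractor: grey box 160 x 160 x 85 mm with the collar on it; origin at the centre of its underside, on the bench, axes as the socket's.
- spool_center (a point): Bystander: steel solder spool, 54 mm diameter, 40 mm tall; point at its centre.
- pliers: Bystander: small pliers with red grips lying flat, 130 mm long, jaws to +x; origin at the pivot on the bench.
- board: Bystander: green circuit board 100 x 160 mm on 10 mm posts; origin on the bench under its centre.
- screwdriver: Bystander: screwdriver 160 mm long lying along its x.
There are look-alikes about, which are no part of the job. There is more than one size of the part that bears filter_center; the job needs the middle-sized.

How it is judged (in metres and radians):
On the way, in this order (a step that is already met when the one before it is completed fails the run):
1. the cartridge is lifted from the bench (height (world z) of filter_center above 0.08 m), for 0.1 s.
2. the cartridge is in the collar, pushed down against the spring until its lugs are below the lip (z of filter_center in the frame of socket below 0.0085 m and horizontal distance between filter_center and socket below 0.006 m), for 0.1 s.
At the end, for the whole second after the job is handed in: The cartridge is locked in the collar: its centre 9.8 to 13.2 mm above the collar's mouth (lugs sprung up into the notches), within 4 mm of the collar's axis, upright within 0.06 rad, its lug line within 0.7 rad of the extractor's y axis (a quarter turn past the slots), at rest and released (z of filter_center in the frame of socket between 0.0098 and 0.0132 m and horizontal distance between filter_center and socket below 0.004 m and angle between filter_center's own z axis and vertical below 0.06 rad and angle between the x axis of filter_center and the y axis of extractor, either way round below 0.7 rad and linear speed of filter below 0.02 m/s); the robot touches nothing.
It fails at once if the cartridge is forced: more than 60 N between it and the extractor (contact force between filter and extractor above 60 N).
It fails at once if a bystander is moved more than 30 mm (distance of any of spool_center, pliers, board, screwdriver from where it was at the start of the episode above 0.03 m).
It also fails if it takes over 72 s, if anything falls off the work surface, if the arm or the gripper's body presses on something with over 40 N, if the wrist force passes 120 N, or if a joint passes its speed limit or range.

### The arm

A 7-joint arm with a two-finger parallel gripper is mounted at the origin on the work surface. World frame = base frame: x ahead of the robot, y to its left, z up, the work surface at z = 0. Lengths are in m, angles in degrees, forces in N, time in s.
With the tool pointing down it reaches from about 0.4 to 0.85 m from the base axis. Payload 4.5 kg.
Tool frame: the origin (TCP) lies at the very end of the fingers, on their centre line; the grasp point (between the pads) lies 19 mm behind it (arm.tcp_to_grasp is the distance from the TCP to the grasp point, in m); z points along the fingers, y is the direction in which the jaws open and shut (so a half turn about z gives the same grasp; the last joint's range is limited). The gripper opens to 88 mm and grips with 3 to 60 N. Pads are 18 mm wide; open, the fingers measure 123 mm over their backs; the gripper's body (75 mm by 187 mm) begins 45 mm behind the grasp point.
Start: joints at [70.634, 39.483, -11.15, 89.685, 9.013, 51.709, -12.324], TCP at [0.227, -0.582, 0.239] pointing down, gripper open.
Joint ranges: [-172.22, 172.22], [-26.19, 119.32], [-84.43, 86.54], [7.71, 146.69], [-57.33, 237.33], [2.42, 119.75], [-152.13, 152.13]. Speed limits (degrees/s): [147.25, 147.25, 180, 180, 180, 180, 180].

### API

Orientations are given as a 3x3 rotation matrix whose columns are the frame's x, y, z axes.
In Python, from cell import arm gives the robot as it stands. The module is installed in compiled form; this text tells all that it offers.
- The arm moves only by the tool jog_arm, never from a script. Its argument "rows" is a list of rows, each an object of numbers: "tx", "ty", "tz": the shift along the tool's x, y, z in m; "rx", "ry", "rz": the turn, a rotation vector about the tool's x, y, z in degrees; "fingers": the closure in counts, from 0 (fully open) to 255 (shut). A call has 1 to 5 rows; each row is the pose to reach, as a shift and turn from the pose commanded when the call began, along the tool's axes at that moment; what a row does not reach only later rows make up. A row lasts 1/8 s, in which the tool goes at most 62.5 mm and 10.7 degrees, less where a joint would pass 70% of its speed; a pose out of reach is approached as far as the arm can. A call with a gripper value outside its range is refused whole. The fingers move at their own pace and stop on an object; "newtons" is the grip in N (left out, the last holds). Time passes only in rows, so rows that repeat a pose let the fingers close. It gives the time, the measured TCP pose, the force and the opening at its end, in the units of the state.
- arm.sense(): the state, without advancing time (a new reading comes with each control period).
- arm.capture(name): name is "side" or "top"; returns a dict with "frame" (384x512x3 uint8, red, green, blue), "z_map" (384x512 float32, m along the optical axis (not along the pixel's ray), 0 where there is no reading), "fovy" (degrees; the focal length in pixels is half the picture's height over the tangent of half this angle, whatever the lens; pixels are square), "cx", "cy" (the principal point, pixels), "pose" (4x4, takes a point from camera to world coordinates). Camera axes: x right, y down, z forward; pixel columns grow to the right and rows downward; lengths in m; the calibration is good to about 2 mm. A picture is of the moment at which its call begins.
- arm.finish_job(): hands the job in, once; it reports no verdict.
Trained networks look in the newest picture that a camera, given by its name, has taken for a name from the list of things; names that differ only in an ending like _2 or _b are one class to them, and where a whole thing is asked for, a point or a joint stands for the part that bears it (a point fixed in the world has none). Each returns a list of dicts, best first, with "confidence" (0 to 1); they miss things now and then, are a little off and sometimes report something else, mostly with a low value. They report only what shows in the picture. A call takes as long as a camera call. They do not tell look-alikes from the thing itself.
- arm.spot_in(camera, target): "position" ([x, y, z] in m, in world coordinates, good to about 4 mm: the middle of the surface that is visible of it).
- arm.masks_of(camera, target): "pixels" (384x512 bool, what is visible of it).
The state is a dict: "t": time; "joints": joint angles; "qvel": joint speeds; "joint_torque": joint torques, N m; "tool_pos": TCP position; "tool_rot": TCP orientation; "force": force on the tool from outside, world axes, zero at the start; "wrist_torque": the same for the moment, N m; "opening": finger opening in m.
Only numpy, scipy, OpenCV 4.12 (cv2) and the standard library are available. Lean on these libraries where they do the work, as an engineer would, in place of code of your own. Each camera call takes 0.05 s, during which the arm holds its last target.

## Working session

There is one attempt and no reset: what is moved stays moved. The work goes in short steps, Python scripts to look and compute and a tool call to move; the robot and the scene stay as the last step left them, time stands still between calls to the robot, and variables do not carry over. Pictures are saved under pics/ and viewed, and the job is handed in when it is done.

Besides the shell and the picture viewer there is one more tool, called as name(argument=value, ...), one argument or row to a line, values as JSON. jog_arm: Moves the arm, as the interface text tells. Its arguments: {"type":"object","properties":{"rows":{"type":"array","items":{"type":"object","properties":{"tx":{"type":"number"},"ty":{"type":"number"},"tz":{"type":"number"},"rx":{"type":"number"},"ry":{"type":"number"},"rz":{"type":"number"},"fingers":{"type":"number"}}}},"newtons":{"type":"number"}},"required":["rows"]}

```bash
mkdir -p pics; cat > h.py <<'E'
from cell import arm
import numpy as np, cv2
def pix2w(c,u,v,z=None):
    f=192/np.tan(np.radians(c['fovy'])/2)
    f=c['frame'].shape[0]/2/np.tan(np.radians(c['fovy'])/2)
    if z is None: z=c['z_map'][int(round(v)),int(round(u))]
    p=np.array([(u-c['cx'])/f*z,(v-c['cy'])/f*z,z,1.])
    return (c['pose']@p)[:3]
def cloud(c):
    f=c['frame'].shape[0]/2/np.tan(np.radians(c['fovy'])/2)
    z=c['z_map']; v,u=np.mgrid[:z.shape[0],:z.shape[1]]
    P=np.stack([(u-c['cx'])/f*z,(v-c['cy'])/f*z,z,np.ones_like(z)],-1)
    W=P@c['pose'].T
    W=W[...,:3]; W[z==0]=np.nan
    return W
def save(name,img,s=1.5):
    cv2.imwrite('pics/'+name,cv2.cvtColor(cv2.resize(img,None,fx=s,fy=s,interpolation=cv2.INTER_CUBIC),cv2.COLOR_RGB2BGR))
E
python3 - <<'E'
from h import *
import pickle
for n in ['top','side']:
    c=arm.capture(n); save(n+'0.png',c['frame']); pickle.dump(c,open(n+'0.pkl','wb'))
    print(n,c['fovy'],c['cx'],c['cy'],c['pose'].round(3).tolist())
    for t in ['filter_center','filter_fin','socket','extractor','filter_lug']:
        for d in arm.spot_in(n,t): print(t,np.round(d['position'],3),round(d['confidence'],2))
s=arm.sense(); print({k:np.round(v,3).tolist() for k,v in s.items()}, arm.tcp_to_grasp)
E
```

```text
top 55.43514424369713 253.52145653541248 184.95083169232385 [[0.019, -0.985, 0.169, 0.473], [-1.0, -0.021, -0.012, 0.004], [0.016, -0.169, -0.986, 0.846], [0.0, 0.0, 0.0, 1.0]]
filter_center [0.509 0.13  0.046] 0.88
filter_center [0.532 0.035 0.034] 0.68
filter_fin [0.534 0.035 0.035] 0.78
filter_fin [0.46  0.252 0.059] 0.64
filter_fin [ 0.514 -0.126  0.084] 0.6
socket [ 0.513 -0.123  0.081] 0.55
extractor [ 0.518 -0.123  0.084] 0.58
filter_lug [0.532 0.035 0.039] 0.71
filter_lug [0.456 0.254 0.056] 0.7
filter_lug [0.512 0.134 0.049] 0.66
side 56.740452747147756 255.71578027118827 194.35988524204836 [[-0.973, -0.138, 0.182, 0.448], [-0.228, 0.653, -0.722, 0.654], [-0.019, -0.745, -0.667, 0.713], [0.0, 0.0, 0.0, 1.0]]
filter_center [0.46  0.279 0.058] 0.96
filter_center [0.513 0.153 0.046] 0.92
filter_center [0.532 0.041 0.033] 0.67
filter_fin [0.534 0.046 0.033] 0.89
filter_fin [0.458 0.282 0.059] 0.8
filter_fin [0.511 0.152 0.045] 0.76
socket [ 0.517 -0.078  0.084] 0.83
extractor [ 0.515 -0.082  0.082] 0.65
filter_lug [0.454 0.278 0.061] 0.7
filter_lug [0.516 0.151 0.041] 0.69
filter_lug [0.536 0.043 0.038] 0.58
{'t': 0.6, 'joints': [70.634, 39.482, -11.151, 89.686, 9.013, 51.71, -12.325], 'qvel': [-0.045, -0.068, -0.039, 0.033, 0.045, 0.074, -0.048], 'joint_torque': [0.0, -52.725, -1.266, -15.368, -0.052, -0.001, 0.0], 'tool_pos': [0.227, -0.582, 0.239], 'tool_rot': [[0.932, 0.363, 0.0], [0.363, -0.932, -0.0], [0.0, 0.0, -1.0]], 'force': [-0.148, -0.257, -0.228], 'wrist_torque': [-0.003, 0.03, -0.02], 'opening': 0.088} 0.0187
```

View pics/top0.png

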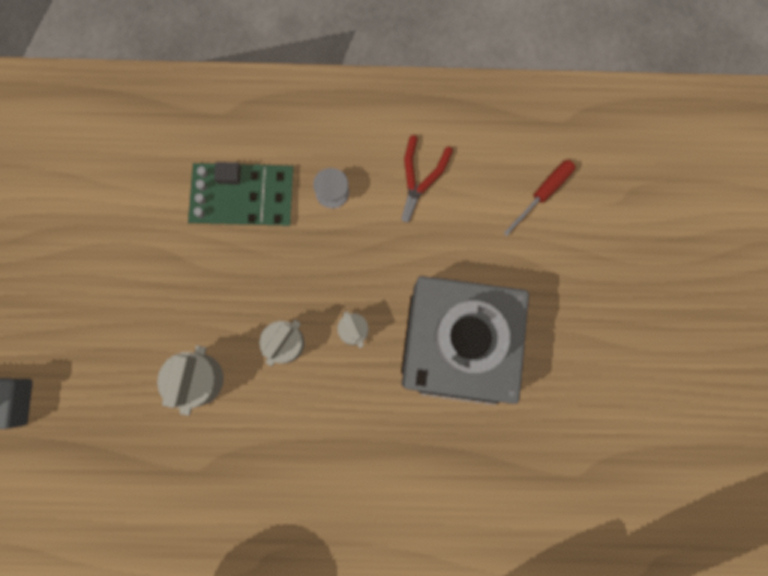

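View pics/side0.png

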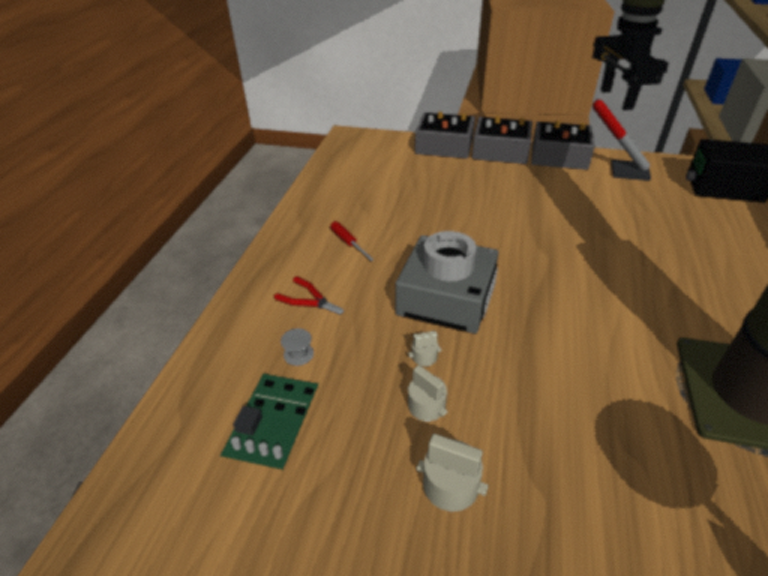

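```bash
python3 - <<'E'
from h import *
import pickle
c=pickle.load(open('top0.pkl','rb')); s=pickle.load(open('side0.pkl','rb'))
print('z depth stats bench', cloud(c)[100,60])
for nm,cc in (('top',c),('side',s)):
    W=cloud(cc)
    for lab,x,y in (('big',.46,.265),('mid',.509,.14),('small',.532,.038)):
        r=0.06 if lab!='small' else 0.04
        m=(np.hypot(W[...,0]-x,W[...,1]-y)<r)&(W[...,2]>0.01)
        P=W[m]; print(nm,lab,m.sum(),'zmax',np.nanpercentile(P[:,2],[50,90,98]).round(4),'ext',(P.max(0)-P.min(0)).round(3),'mean',P.mean(0).round(4))
        zt=np.nanpercentile(P[:,2],98)
        T=P[P[:,2]>zt-0.012]; mu=T.mean(0); w,v=np.linalg.eigh(np.cov((T[:,:2]-mu[:2]).T)); a=v[:,1]
        pr=(T[:,:2]-mu[:2])@v
        print('   fin ctr',((T.max(0)+T.min(0))/2).round(4),mu.round(4),'ang',np.degrees(np.arctan2(a[1],a[0])).round(1),'ext',np.ptp(pr,axis=0).round(4))
    m=(W[...,2]>0.115)&(np.hypot(W[...,0]-.517,W[...,1]+.1)<.1)
    P=W[m]; print('collar',m.sum(),P.max(0).round(4),P.min(0).round(4),P.mean(0).round(4),np.median(P[:,2]))
    m=(abs(W[...,2]-0.085)<.004)&(np.hypot(W[...,0]-.517,W[...,1]+.12)<.14)
    P=W[m][:,:2].astype(np.float32); r=cv2.minAreaRect(P); print('box',r)
f=c['frame']
save('crop.png',f[190:290,90:370],2.8)
save('collar.png',f[175:280,260:365],5.5)
save('mid_side.png',s['frame'][210:350,230:380],4)
E
```

```text
z depth stats bench [0.81598687 0.4658812  0.00209564]
top big 1409 zmax [0.0626 0.1063 0.1078] ext [0.097 0.079 0.099] mean [0.4575 0.2556 0.0701]
   fin ctr [0.4574 0.2644 0.1027] [0.4569 0.2633 0.1053] ang 169.9 ext [0.0202 0.0682]
top mid 692 zmax [0.0484 0.0818 0.0834] ext [0.067 0.06  0.075] mean [0.5129 0.134  0.0546]
   fin ctr [0.5135 0.1366 0.079 ] [0.5135 0.1368 0.0809] ang 147.5 ext [0.0142 0.0517]
top small 342 zmax [0.0368 0.0616 0.0634] ext [0.052 0.042 0.053] mean [0.5349 0.0338 0.0419]
   fin ctr [0.5359 0.034  0.0611] [0.536  0.0343 0.0612] ang -153.6 ext [0.0103 0.0388]
collar 950 [ 0.5683 -0.0809  0.1346] [ 0.4761 -0.1738  0.1151] [ 0.5216 -0.1272  0.13  ] 0.13068063271513047
box ((0.5219413638114929, -0.12745171785354614), (0.15992982685565948, 0.15968668460845947), 83.40242004394531)
side big 1669 zmax [0.0603 0.1039 0.1055] ext [0.098 0.079 0.097] mean [0.4564 0.2823 0.065 ]
   fin ctr [0.4563 0.267  0.1003] [0.4562 0.2694 0.1027] ang 170.1 ext [0.0194 0.0683]
side mid 713 zmax [0.046  0.0787 0.0805] ext [0.063 0.058 0.072] mean [0.5121 0.1516 0.049 ]
   fin ctr [0.5131 0.1402 0.0753] [0.5126 0.1418 0.0772] ang 148.4 ext [0.0154 0.0526]
side small 333 zmax [0.0342 0.0584 0.0602] ext [0.052 0.038 0.052] mean [0.533  0.0447 0.0366]
   fin ctr [0.5349 0.0374 0.055 ] [0.5349 0.0386 0.0563] ang -151.7 ext [0.0127 0.0385]
collar 484 [ 0.5661 -0.0774  0.1308] [ 0.4738 -0.1739  0.115 ] [ 0.5191 -0.1187  0.1253] 0.12715854901456936
box ((0.5198501348495483, -0.12454834580421448), (0.16015194356441498, 0.1575251966714859), 83.27427673339844)
```

View pics/crop.png

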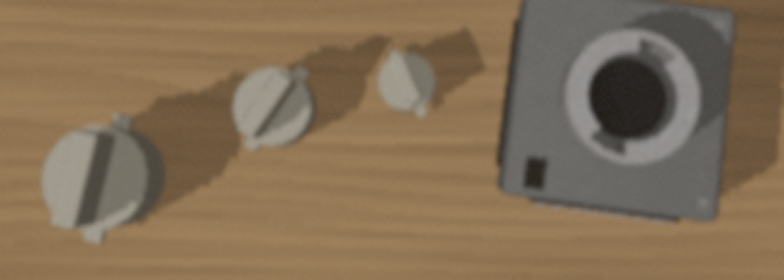

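View pics/collar.png

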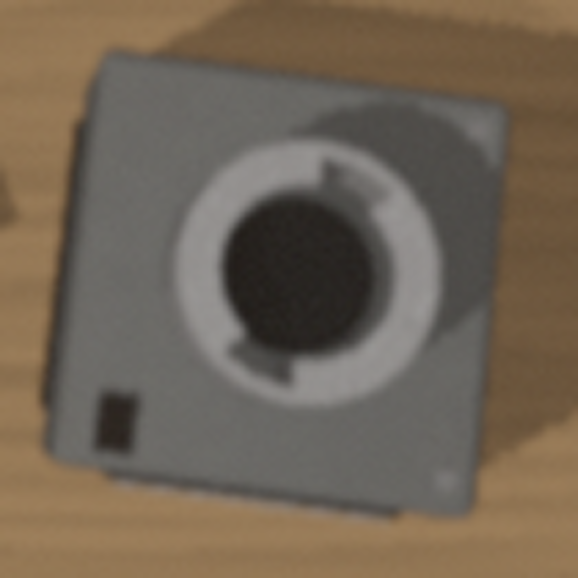

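View pics/mid_side.png

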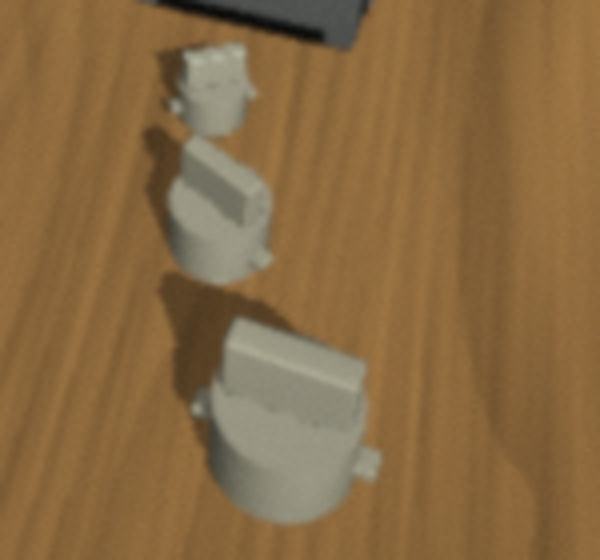

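Candidates in the top view (768-wide picture): large cartridge (187,380), 106 mm tall; middle (281,342), about 81 mm tall with a 52x14 mm fin; small (352,328), about 61 mm tall. The description gives 80 mm and a 52 mm fin, so it is the middle one. The crops confirm this: fin and lugs lie in line at about 148° in the world, and the collar slots sit near -28°.

```bash
cat >> h.py <<'E'
def delta(x,y,z,phi):
    """print remaining move in tool axes to world pose (x,y,z), tool x at angle phi (deg)"""
    s=arm.sense(); R=np.array(s['tool_rot']); p=np.array(s['tool_pos'])
    d=R.T@(np.array([x,y,z])-p); a=np.degrees(np.arctan2(R[1,0],R[0,0]))
    rz=-((phi-a+180)%360-180)
    print('t',round(s['t'],2),'pos',p.round(4),'phi',a.round(2),'tilt',R[:,2].round(4),'| t',d.round(4),'rz',round(rz,2),'| F',np.round(s['force'],2),'T',np.round(s['wrist_torque'],2),'q7',np.round(s['joints'],1)[6],'open',round(s['opening'],4))
E
cat > d.py <<'E'
import sys
from h import *
delta(*map(float,sys.argv[1:5]))
E
python3 d.py .5133 .1385 .17 148
```

```text
t 0.6 pos [ 0.2271 -0.5823  0.2387] phi 21.3 tilt [ 0. -0. -1.] | t [ 0.5285 -0.5676  0.0687] rz -126.7 | F [-0.15 -0.26 -0.23] T [-0.    0.03 -0.02] q7 -12.3 open 0.088
```

jog_arm(
  rows=[
    {"tx": 0.035, "ty": -0.035, "tz": 0, "rz": -10},
    {"tx": 0.07, "ty": -0.07, "tz": 0, "rz": -20},
    {"tx": 0.11, "ty": -0.11, "tz": 0, "rz": -30},
    {"tx": 0.15, "ty": -0.15, "tz": 0, "rz": -40},
    {"tx": 0.19, "ty": -0.19, "tz": 0, "rz": -50, "fingers": 90},
  ],
)

```text
invalid input at $.rows[0]: expected keys tx, ty, tz, rx, ry, rz, fingers
```

```bash
python3 d.py .5133 .1385 .17 148
```

```text
t 0.6 pos [ 0.2271 -0.5823  0.2387] phi 21.3 tilt [ 0. -0. -1.] | t [ 0.5285 -0.5676  0.0687] rz -126.7 | F [-0.15 -0.26 -0.23] T [-0.    0.03 -0.02] q7 -12.3 open 0.088
```

jog_arm(
  rows=[
    {"tx": 0.035, "ty": -0.035, "tz": 0, "rx": 0, "ry": 0, "rz": -10, "fingers": 0},
    {"tx": 0.075, "ty": -0.075, "tz": 0, "rx": 0, "ry": 0, "rz": -20, "fingers": 0},
    {"tx": 0.115, "ty": -0.12, "tz": 0, "rx": 0, "ry": 0, "rz": -30, "fingers": 90},
    {"tx": 0.155, "ty": -0.165, "tz": 0, "rx": 0, "ry": 0, "rz": -40, "fingers": 90},
    {"tx": 0.195, "ty": -0.21, "tz": 0, "rx": 0, "ry": 0, "rz": -50, "fingers": 90},
  ],
  newtons=20,
)

```text
t: 1.23
tool_pos: [0.3332, -0.3142, 0.2391]
tool_rot: [[0.315, 0.949, 0.001], [0.949, -0.315, -0.001], [-0.0, 0.001, -1.0]]
force: [1.3, 0.0, -0.6]
opening: 0.0603
```

```bash
python3 d.py .5133 .1385 .17 148
```

```text
t 1.23 pos [ 0.3332 -0.3142  0.2391] phi 71.62 tilt [ 1.2e-03 -8.0e-04 -1.0e+00] | t [0.4864 0.028  0.069 ] rz -76.38 | F [ 1.28  0.03 -0.61] T [ 0.   -0.08 -0.03] q7 -1.8 open 0.0603
```

jog_arm(
  rows=[
    {"tx": 0.055, "ty": 0.003, "tz": 0, "rx": 0, "ry": 0, "rz": -10, "fingers": 90},
    {"tx": 0.11, "ty": 0.006, "tz": 0, "rx": 0, "ry": 0, "rz": -20, "fingers": 90},
    {"tx": 0.165, "ty": 0.009, "tz": 0, "rx": 0, "ry": 0, "rz": -30, "fingers": 90},
    {"tx": 0.22, "ty": 0.012, "tz": 0, "rx": 0, "ry": 0, "rz": -40, "fingers": 90},
    {"tx": 0.275, "ty": 0.016, "tz": 0, "rx": 0, "ry": 0, "rz": -50, "fingers": 90},
  ],
)

```text
t: 1.85
tool_pos: [0.4365, -0.059, 0.239]
tool_rot: [[-0.524, 0.852, 0.001], [0.852, 0.524, -0.001], [-0.001, 0.0, -1.0]]
force: [1.1, -1.0, 0.6]
opening: 0.0571
```

```bash
python3 d.py .5133 .1385 .15 148
```

```text
t 1.85 pos [ 0.4365 -0.059   0.239 ] phi 121.61 tilt [ 9.e-04 -6.e-04 -1.e+00] | t [0.128  0.1689 0.0889] rz -26.39 | F [ 1.08 -1.02  0.63] T [-0.05 -0.22  0.  ] q7 1.9 open 0.0571
```

jog_arm(
  rows=[
    {"tx": 0.032, "ty": 0.042, "tz": 0.01, "rx": 0, "ry": 0, "rz": -9, "fingers": 90},
    {"tx": 0.064, "ty": 0.085, "tz": 0.03, "rx": 0, "ry": 0, "rz": -18, "fingers": 90},
    {"tx": 0.096, "ty": 0.127, "tz": 0.06, "rx": 0, "ry": 0, "rz": -26.4, "fingers": 90},
    {"tx": 0.128, "ty": 0.169, "tz": 0.085, "rx": 0, "ry": 0, "rz": -26.4, "fingers": 90},
    {"tx": 0.128, "ty": 0.169, "tz": 0.109, "rx": 0, "ry": 0, "rz": -26.4, "fingers": 90},
  ],
)

```text
t: 2.48
tool_pos: [0.5151, 0.1428, 0.1293]
tool_rot: [[-0.848, 0.53, 0.003], [0.53, 0.848, 0.005], [0.001, 0.006, -1.0]]
force: [-0.7, -0.1, 0.1]
opening: 0.0569
```

```bash
python3 - <<'E'
from h import *
delta(.5133,.1385,.053,148)
for n in ('top','side'):
    c=arm.capture(n); save(n+'1.png',c['frame'][150:330,120:370] if n=='top' else c['frame'][150:350,180:400],3)
E
```

```text
t 2.48 pos [0.5151 0.1428 0.1293] phi 148.02 tilt [ 0.0028  0.0054 -1.    ] | t [-0.0008 -0.0051  0.0763] rz 0.02 | F [-0.66 -0.1   0.07] T [-0.12 -0.13 -0.04] q7 -4.1 open 0.0569
```

View pics/side1.png

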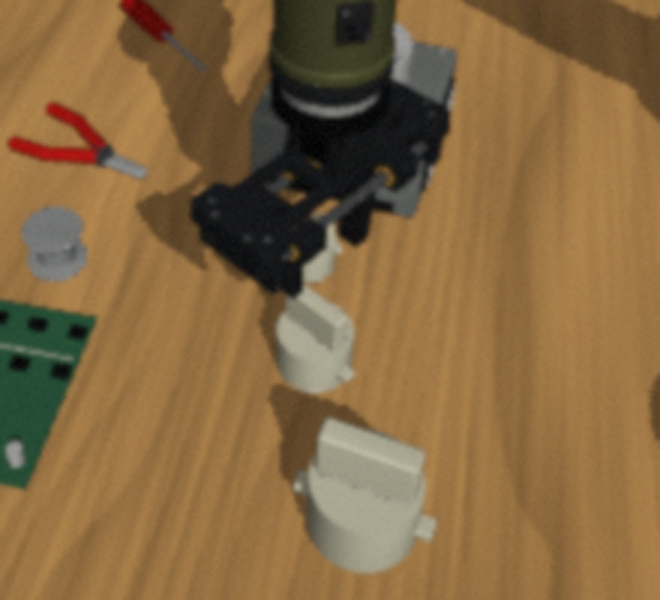

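The picture shows the gripper above and slightly behind the middle cartridge, whose fin is at (325,315), with nothing touched. I'll check that the arm has settled, then go down.

```bash
python3 d.py .5133 .1385 .053 148
```

```text
t 2.58 pos [0.5124 0.1368 0.1277] phi 147.8 tilt [-0.0039 -0.0019 -1.    ] | t [-0.      0.0022  0.0746] rz -0.2 | F [-0.88 -1.38 -0.4 ] T [-0.05 -0.13 -0.04] q7 -4.0 open 0.0571
```

jog_arm(
  rows=[
    {"tx": 0, "ty": 0, "tz": 0.025, "rx": 0, "ry": 0, "rz": 0, "fingers": 90},
    {"tx": 0, "ty": 0, "tz": 0.045, "rx": 0, "ry": 0, "rz": 0, "fingers": 90},
    {"tx": 0, "ty": 0, "tz": 0.06, "rx": 0, "ry": 0, "rz": 0, "fingers": 90},
    {"tx": 0, "ty": 0, "tz": 0.068, "rx": 0, "ry": 0, "rz": 0, "fingers": 90},
    {"tx": 0, "ty": 0, "tz": 0.068, "rx": 0, "ry": 0, "rz": 0, "fingers": 90},
  ],
)

```text
t: 3.2
tool_pos: [0.5137, 0.1365, 0.0617]
tool_rot: [[-0.845, 0.535, -0.0], [0.535, 0.845, -0.0], [-0.0, -0.0, -1.0]]
force: [0.2, -0.5, -0.5]
opening: 0.0566
```

```bash
python3 d.py .5133 .1385 .053 148
```

```text
t 3.2 pos [0.5137 0.1365 0.0617] phi 147.69 tilt [-0.e+00 -3.e-04 -1.e+00] | t [0.0014 0.0015 0.0087] rz -0.31 | F [ 0.18 -0.5  -0.47] T [ 0.04 -0.16  0.01] q7 -10.4 open 0.0566
```

jog_arm(
  rows=[
    {"tx": 0.001, "ty": 0.0015, "tz": 0.005, "rx": 0, "ry": 0, "rz": -0.3, "fingers": 90},
    {"tx": 0.001, "ty": 0.0015, "tz": 0.0087, "rx": 0, "ry": 0, "rz": -0.3, "fingers": 90},
    {"tx": 0.001, "ty": 0.0015, "tz": 0.0087, "rx": 0, "ry": 0, "rz": -0.3, "fingers": 130},
    {"tx": 0.001, "ty": 0.0015, "tz": 0.0087, "rx": 0, "ry": 0, "rz": -0.3, "fingers": 180},
    {"tx": 0.001, "ty": 0.0015, "tz": 0.0087, "rx": 0, "ry": 0, "rz": -0.3, "fingers": 255},
  ],
  newtons=40,
)

```text
t: 3.82
tool_pos: [0.5137, 0.1385, 0.0531]
tool_rot: [[-0.848, 0.53, 0.0], [0.53, 0.848, -0.0], [-0.0, 0.0, -1.0]]
force: [0.0, 0.0, 0.1]
opening: 0.0293
```

jog_arm(
  rows=[
    {"tx": 0, "ty": 0, "tz": 0, "rx": 0, "ry": 0, "rz": 0, "fingers": 255},
    {"tx": 0, "ty": 0, "tz": 0, "rx": 0, "ry": 0, "rz": 0, "fingers": 255},
    {"tx": 0, "ty": 0, "tz": 0, "rx": 0, "ry": 0, "rz": 0, "fingers": 255},
    {"tx": 0, "ty": 0, "tz": 0, "rx": 0, "ry": 0, "rz": 0, "fingers": 255},
  ],
)

```text
t: 4.32
tool_pos: [0.5136, 0.1383, 0.053]
tool_rot: [[-0.848, 0.53, -0.0], [0.53, 0.848, -0.0], [-0.0, -0.0, -1.0]]
force: [-0.5, -1.0, -0.7]
opening: 0.0134
```

```bash
python3 d.py .521 -.1265 .20 165
```

```text
t 4.33 pos [0.5136 0.1383 0.053 ] phi 147.99 tilt [-1.e-04 -3.e-04 -1.e+00] | t [-0.1467 -0.2207 -0.1469] rz -17.01 | F [-0.48 -0.96 -0.73] T [-0.03 -0.11  0.  ] q7 -11.2 open 0.0134
```

Gripped (13.4 mm on a 14 mm fin). Now lifting straight up and checking.

jog_arm(
  rows=[
    {"tx": 0, "ty": 0, "tz": -0.015, "rx": 0, "ry": 0, "rz": 0, "fingers": 255},
    {"tx": 0, "ty": 0, "tz": -0.05, "rx": 0, "ry": 0, "rz": 0, "fingers": 255},
    {"tx": 0, "ty": 0, "tz": -0.1, "rx": 0, "ry": 0, "rz": 0, "fingers": 255},
    {"tx": 0, "ty": 0, "tz": -0.14, "rx": 0, "ry": 0, "rz": 0, "fingers": 255},
    {"tx": 0, "ty": 0, "tz": -0.15, "rx": 0, "ry": 0, "rz": 0, "fingers": 255},
  ],
)

```text
t: 4.95
tool_pos: [0.5146, 0.1393, 0.2058]
tool_rot: [[-0.848, 0.53, 0.004], [0.53, 0.848, 0.002], [-0.003, 0.004, -1.0]]
force: [1.0, -0.2, -3.1]
opening: 0.0138
```

jog_arm(
  rows=[
    {"tx": 0, "ty": 0, "tz": 0, "rx": 0, "ry": 0, "rz": 0, "fingers": 255},
    {"tx": 0, "ty": 0, "tz": 0, "rx": 0, "ry": 0, "rz": 0, "fingers": 255},
    {"tx": 0, "ty": 0, "tz": 0, "rx": 0, "ry": 0, "rz": 0, "fingers": 255},
  ],
)

```text
t: 5.32
tool_pos: [0.5129, 0.1382, 0.2017]
tool_rot: [[-0.848, 0.53, -0.003], [0.53, 0.848, -0.001], [0.002, -0.002, -1.0]]
force: [-0.1, 0.2, -2.0]
opening: 0.0137
```

```bash
python3 - <<'E'
from h import *
delta(.521,-.1265,.20,165)
for n in ('side','top'):
    c=arm.capture(n); save(n+'2.png',c['frame'][80:330,120:420],2.6)
    W=cloud(c)
    m=(np.hypot(W[...,0]-.513,W[...,1]-.1385)<.045)&(W[...,2]>0.13)&(W[...,2]<.193)&(c['frame'].min(2)>90)
    P=W[m]; print(n,m.sum(),P.min(0).round(4),P.max(0).round(4))
    P=W[m&(W[...,2]<.185)]; 
    if n=='side' and len(P)>20:
        # cylinder fit fixed r 30mm
        from scipy.optimize import least_squares
        r=least_squares(lambda q:np.hypot(P[:,0]-q[0],P[:,1]-q[1])-.03,[.513,.138],loss='soft_l1',f_scale=.001); print('cyl',r.x.round(4),r.cost)
E
```

```text
t 5.33 pos [0.5129 0.1382 0.2017] phi 148.02 tilt [-0.0025 -0.001  -1.    ] | t [-0.1471 -0.2202  0.0019] rz -16.98 | F [-0.13  0.16 -2.02] T [ 0.   -0.14  0.02] q7 2.2 open 0.0137
side 347 [0.4783 0.1323 0.1484] [0.537  0.1706 0.193 ]
cyl [0.5121 0.1383] 0.0001531347357512131Traceback (most recent call last):
  File "<stdin>", line 7, in <module>
    return umr_minimum(a, axis, None, out, keepdims, initial, where)
ValueError: zero-size array to reduction operation minimum which has no identity
```

View pics/side2.png

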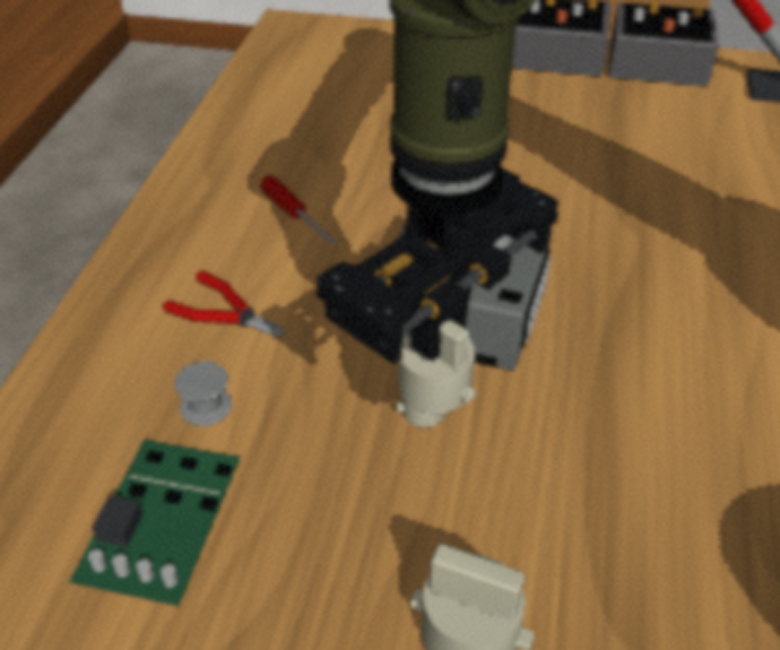

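jog_arm(
  rows=[
    {"tx": -0.025, "ty": -0.037, "tz": 0, "rx": 0, "ry": 0, "rz": -3, "fingers": 255},
    {"tx": -0.054, "ty": -0.081, "tz": 0, "rx": 0, "ry": 0, "rz": -8, "fingers": 255},
    {"tx": -0.083, "ty": -0.125, "tz": 0, "rx": 0, "ry": 0, "rz": -13, "fingers": 255},
    {"tx": -0.112, "ty": -0.168, "tz": 0, "rx": 0, "ry": 0, "rz": -17, "fingers": 255},
    {"tx": -0.135, "ty": -0.202, "tz": 0, "rx": 0, "ry": 0, "rz": -17, "fingers": 255},
  ],
)

```text
t: 6.05
tool_pos: [0.5206, -0.107, 0.2024]
tool_rot: [[-0.966, 0.26, -0.001], [0.26, 0.966, -0.0], [0.001, -0.001, -1.0]]
force: [0.4, 0.0, -2.7]
opening: 0.0134
```

jog_arm(
  rows=[
    {"tx": -0.009, "ty": -0.02, "tz": 0, "rx": 0, "ry": 0, "rz": 0, "fingers": 255},
    {"tx": -0.009, "ty": -0.02, "tz": 0, "rx": 0, "ry": 0, "rz": 0, "fingers": 255},
    {"tx": -0.009, "ty": -0.02, "tz": 0, "rx": 0, "ry": 0, "rz": 0, "fingers": 255},
    {"tx": -0.009, "ty": -0.02, "tz": 0, "rx": 0, "ry": 0, "rz": 0, "fingers": 255},
  ],
)

```text
t: 6.55
tool_pos: [0.5246, -0.1242, 0.2032]
tool_rot: [[-0.967, 0.256, 0.0], [0.256, 0.967, 0.001], [0.0, 0.001, -1.0]]
force: [-0.4, -0.2, -3.2]
opening: 0.0135
```

```bash
python3 d.py .521 -.1265 .185 165
```

```text
t 6.55 pos [ 0.5246 -0.1242  0.2032] phi 165.17 tilt [ 1.e-04  6.e-04 -1.e+00] | t [ 0.0029 -0.0031  0.0182] rz 0.17 | F [-0.41 -0.17 -3.17] T [ 0.08 -0.16 -0.01] q7 43.6 open 0.0135
```

jog_arm(
  rows=[
    {"tx": 0.0029, "ty": -0.0031, "tz": 0.005, "rx": 0, "ry": 0, "rz": 0.2, "fingers": 255},
    {"tx": 0.0029, "ty": -0.0031, "tz": 0.01, "rx": 0, "ry": 0, "rz": 0.2, "fingers": 255},
    {"tx": 0.0029, "ty": -0.0031, "tz": 0.012, "rx": 0, "ry": 0, "rz": 0.2, "fingers": 255},
    {"tx": 0.0029, "ty": -0.0031, "tz": 0.012, "rx": 0, "ry": 0, "rz": 0.2, "fingers": 255},
  ],
)

```text
t: 7.05
tool_pos: [0.5209, -0.1282, 0.1908]
tool_rot: [[-0.965, 0.262, -0.0], [0.262, 0.965, 0.0], [0.0, -0.0, -1.0]]
force: [-0.1, 0.3, -2.4]
opening: 0.0135
```

```bash
cat > look.py <<'E'
import sys
from h import *
from scipy.optimize import least_squares
tag=sys.argv[1]
delta(.521,-.1265,.185,165)
p=np.array(arm.sense()['tool_pos'])
c=arm.capture('side'); save('side_%s.png'%tag,c['frame'][120:260,230:400],4.5)
W=cloud(c); R=np.hypot(W[...,0]-.521,W[...,1]+.125)
g=c['frame'].astype(int).min(2)
zc=p[2]-.013
m=(R<.05)&(W[...,2]>zc-.033)&(W[...,2]<zc+.004)&(W[...,2]>.135)&(g>70)
P=W[m]
def fit(P,r,x0=(.521,-.1265)):
    return least_squares(lambda q:np.hypot(P[:,0]-q[0],P[:,1]-q[1])-r,x0,loss='soft_l1',f_scale=.001)
r=fit(P,.03); print('cart',len(P),r.x.round(4),r.cost)
m=(abs(R-.0465)<.01)&(W[...,2]>.092)&(W[...,2]<.122); P=W[m]
r=fit(P,.0465); print('collar',len(P),r.x.round(4),r.cost)
E
python3 look.py a
```

```text
t 7.05 pos [ 0.5209 -0.1282  0.1908] phi 164.81 tilt [-3.e-04  0.e+00 -1.e+00] | t [0.0004 0.0016 0.0058] rz -0.19 | F [-0.11  0.32 -2.43] T [ 0.03 -0.12  0.03] q7 42.5 open 0.0135
cart 272 [ 0.5201 -0.1276] 0.0002840076958385095
collar 318 [ 0.52   -0.1262] 0.00020840298407602943
```

View pics/side_a.png

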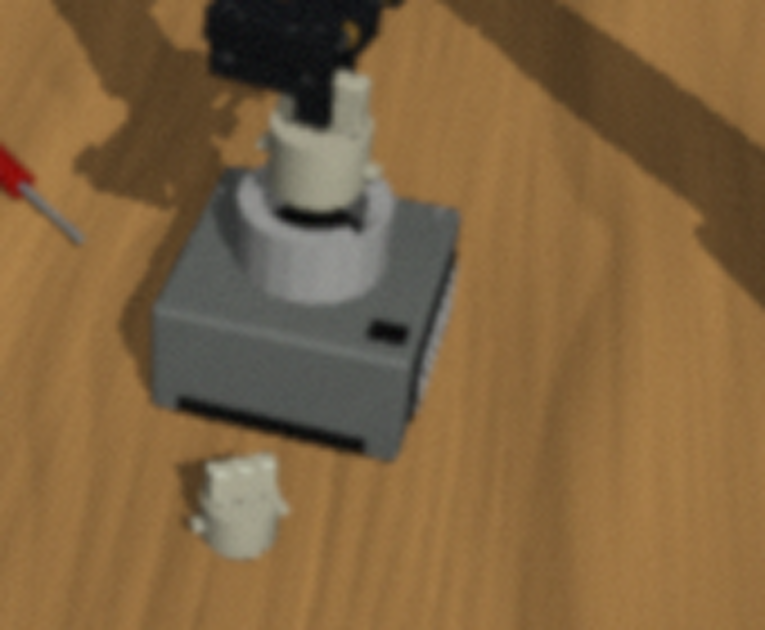

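The side crop shows the cartridge upright just over the collar at (320,190). Fitted axes for cartridge and collar agree to about 1.4 mm in y, so I'll correct that and lower in small steps.

jog_arm(
  rows=[
    {"tx": 0.0003, "ty": 0.0015, "tz": 0.002, "rx": 0, "ry": 0, "rz": 0, "fingers": 255},
    {"tx": 0.0003, "ty": 0.0015, "tz": 0.005, "rx": 0, "ry": 0, "rz": 0, "fingers": 255},
    {"tx": 0.0003, "ty": 0.0015, "tz": 0.008, "rx": 0, "ry": 0, "rz": 0, "fingers": 255},
    {"tx": 0.0003, "ty": 0.0015, "tz": 0.01, "rx": 0, "ry": 0, "rz": 0, "fingers": 255},
  ],
)

```text
t: 7.6
tool_pos: [0.521, -0.1267, 0.1807]
tool_rot: [[-0.965, 0.262, -0.0], [0.262, 0.965, -0.0], [0.0, -0.0, -1.0]]
force: [-0.7, 0.4, -2.5]
opening: 0.0139
```

```bash
python3 look.py b
```

```text
t 7.6 pos [ 0.521  -0.1267  0.1807] phi 164.8 tilt [-3.e-04 -0.e+00 -1.e+00] | t [ 0.0001  0.0002 -0.0043] rz -0.2 | F [-0.73  0.39 -2.53] T [ 0.06 -0.13 -0.03] q7 41.5 open 0.0139
cart 268 [ 0.5201 -0.1265] 0.00024075942263152911
collar 301 [ 0.5201 -0.1261] 0.0001225935267621568
```

jog_arm(
  rows=[
    {"tx": 0, "ty": 0.0003, "tz": 0.0015, "rx": 0, "ry": 0, "rz": 0, "fingers": 255},
    {"tx": 0, "ty": 0.0003, "tz": 0.003, "rx": 0, "ry": 0, "rz": 0, "fingers": 255},
    {"tx": 0, "ty": 0.0003, "tz": 0.0045, "rx": 0, "ry": 0, "rz": 0, "fingers": 255},
    {"tx": 0, "ty": 0.0003, "tz": 0.006, "rx": 0, "ry": 0, "rz": 0, "fingers": 255},
  ],
)

```text
t: 8.15
tool_pos: [0.5212, -0.1264, 0.1749]
tool_rot: [[-0.965, 0.262, 0.0], [0.262, 0.965, -0.0], [-0.0, -0.0, -1.0]]
force: [0.1, 0.1, -2.4]
opening: 0.0137
```

jog_arm(
  rows=[
    {"tx": 0, "ty": 0, "tz": 0.0015, "rx": 0, "ry": 0, "rz": 0, "fingers": 255},
    {"tx": 0, "ty": 0, "tz": 0.003, "rx": 0, "ry": 0, "rz": 0, "fingers": 255},
    {"tx": 0, "ty": 0, "tz": 0.0045, "rx": 0, "ry": 0, "rz": 0, "fingers": 255},
    {"tx": 0, "ty": 0, "tz": 0.006, "rx": 0, "ry": 0, "rz": 0, "fingers": 255},
  ],
)

```text
t: 8.65
tool_pos: [0.5212, -0.1264, 0.1689]
tool_rot: [[-0.965, 0.262, 0.0], [0.262, 0.965, -0.0], [-0.0, -0.0, -1.0]]
force: [-0.1, -0.5, -2.0]
opening: 0.0136
```

jog_arm(
  rows=[
    {"tx": 0, "ty": 0, "tz": 0.001, "rx": 0, "ry": 0, "rz": 0, "fingers": 255},
    {"tx": 0, "ty": 0, "tz": 0.002, "rx": 0, "ry": 0, "rz": 0, "fingers": 255},
    {"tx": 0, "ty": 0, "tz": 0.003, "rx": 0, "ry": 0, "rz": 0, "fingers": 255},
    {"tx": 0, "ty": 0, "tz": 0.004, "rx": 0, "ry": 0, "rz": 0, "fingers": 255},
  ],
)

```text
t: 9.15
tool_pos: [0.5212, -0.1264, 0.165]
tool_rot: [[-0.965, 0.262, 0.0], [0.262, 0.965, -0.0], [-0.0, -0.0, -1.0]]
force: [-0.4, -0.4, -2.6]
opening: 0.0137
```

jog_arm(
  rows=[
    {"tx": 0, "ty": 0, "tz": 0.0005, "rx": 0, "ry": 0, "rz": 0, "fingers": 255},
    {"tx": 0, "ty": 0, "tz": 0.001, "rx": 0, "ry": 0, "rz": 0, "fingers": 255},
    {"tx": 0, "ty": 0, "tz": 0.0015, "rx": 0, "ry": 0, "rz": 0, "fingers": 255},
  ],
)

```text
t: 9.52
tool_pos: [0.5212, -0.1264, 0.1637]
tool_rot: [[-0.965, 0.262, 0.0], [0.262, 0.965, -0.0], [-0.0, -0.0, -1.0]]
force: [-2.0, 0.0, 3.0]
opening: 0.0136
```

Contact with the lip (Fz went from -2.5 to +3 N) at TCP z 0.1637, as expected. Turning clockwise gently with this light load.

jog_arm(
  rows=[
    {"tx": 0, "ty": 0, "tz": 0, "rx": 0, "ry": 0, "rz": 1, "fingers": 255},
    {"tx": 0, "ty": 0, "tz": 0, "rx": 0, "ry": 0, "rz": 2, "fingers": 255},
    {"tx": 0, "ty": 0, "tz": 0, "rx": 0, "ry": 0, "rz": 3, "fingers": 255},
  ],
)

```text
t: 9.9
tool_pos: [0.5215, -0.1261, 0.1637]
tool_rot: [[-0.95, 0.313, 0.001], [0.313, 0.95, 0.0], [-0.001, 0.001, -1.0]]
force: [-0.2, 0.4, -1.3]
opening: 0.0136
```

jog_arm(
  rows=[
    {"tx": 0, "ty": 0, "tz": 0, "rx": 0, "ry": 0, "rz": 1, "fingers": 255},
    {"tx": 0, "ty": 0, "tz": 0, "rx": 0, "ry": 0, "rz": 2, "fingers": 255},
    {"tx": 0, "ty": 0, "tz": 0, "rx": 0, "ry": 0, "rz": 3, "fingers": 255},
  ],
)

```text
t: 10.28
tool_pos: [0.5209, -0.1267, 0.1633]
tool_rot: [[-0.932, 0.363, -0.001], [0.363, 0.932, -0.0], [0.0, -0.001, -1.0]]
force: [-0.4, -0.4, -2.1]
opening: 0.0137
```

jog_arm(
  rows=[
    {"tx": 0, "ty": 0, "tz": 0, "rx": 0, "ry": 0, "rz": 1.5, "fingers": 255},
    {"tx": 0, "ty": 0, "tz": 0, "rx": 0, "ry": 0, "rz": 3, "fingers": 255},
    {"tx": 0, "ty": 0, "tz": 0, "rx": 0, "ry": 0, "rz": 4, "fingers": 255},
    {"tx": 0, "ty": 0, "tz": 0.0005, "rx": 0, "ry": 0, "rz": 4, "fingers": 255},
    {"tx": 0, "ty": 0, "tz": 0.001, "rx": 0, "ry": 0, "rz": 4, "fingers": 255},
  ],
)

```text
t: 10.9
tool_pos: [0.5212, -0.1264, 0.1625]
tool_rot: [[-0.905, 0.426, 0.0], [0.426, 0.905, -0.0], [-0.0, -0.0, -1.0]]
force: [0.4, -0.3, -2.0]
opening: 0.0134
```

```bash
python3 d.py .521 -.1265 .16 152.3
```

```text
t 10.9 pos [ 0.5212 -0.1264  0.1625] phi 154.81 tilt [ 0. -0. -1.] | t [ 0.0001 -0.0002  0.0025] rz 2.51 | F [ 0.37 -0.29 -1.95] T [ 0.01 -0.16 -0.01] q7 31.7 open 0.0134
```

jog_arm(
  rows=[
    {"tx": 0, "ty": 0, "tz": 0.0005, "rx": 0, "ry": 0, "rz": 1, "fingers": 255},
    {"tx": 0, "ty": 0, "tz": 0.001, "rx": 0, "ry": 0, "rz": 2, "fingers": 255},
    {"tx": 0, "ty": 0, "tz": 0.002, "rx": 0, "ry": 0, "rz": 2, "fingers": 255},
    {"tx": 0, "ty": 0, "tz": 0.003, "rx": 0, "ry": 0, "rz": 2, "fingers": 255},
    {"tx": 0, "ty": 0, "tz": 0.004, "rx": 0, "ry": 0, "rz": 2, "fingers": 255},
  ],
)

```text
t: 11.52
tool_pos: [0.5212, -0.1264, 0.1584]
tool_rot: [[-0.889, 0.457, -0.0], [0.457, 0.889, -0.0], [-0.0, -0.0, -1.0]]
force: [0.5, -0.5, -3.0]
opening: 0.0137
```

jog_arm(
  rows=[
    {"tx": 0, "ty": 0, "tz": 0.0008, "rx": 0, "ry": 0, "rz": 0, "fingers": 255},
    {"tx": 0, "ty": 0, "tz": 0.0016, "rx": 0, "ry": 0, "rz": 0, "fingers": 255},
    {"tx": 0, "ty": 0, "tz": 0.0024, "rx": 0, "ry": 0, "rz": 0, "fingers": 255},
    {"tx": 0, "ty": 0, "tz": 0.003, "rx": 0, "ry": 0, "rz": 0, "fingers": 255},
  ],
)

```text
t: 12.02
tool_pos: [0.5212, -0.1265, 0.1557]
tool_rot: [[-0.889, 0.457, 0.0], [0.457, 0.889, -0.0], [-0.0, -0.0, -1.0]]
force: [-0.9, -0.7, 4.1]
opening: 0.0137
```

The lugs dropped in and the foot is on the spring (about 6.5 N), so nothing is jammed. Pushing on.

jog_arm(
  rows=[
    {"tx": 0, "ty": 0, "tz": 0.001, "rx": 0, "ry": 0, "rz": 0, "fingers": 255},
    {"tx": 0, "ty": 0, "tz": 0.002, "rx": 0, "ry": 0, "rz": 0, "fingers": 255},
    {"tx": 0, "ty": 0, "tz": 0.003, "rx": 0, "ry": 0, "rz": 0, "fingers": 255},
    {"tx": 0, "ty": 0, "tz": 0.004, "rx": 0, "ry": 0, "rz": 0, "fingers": 255},
    {"tx": 0, "ty": 0, "tz": 0.005, "rx": 0, "ry": 0, "rz": 0, "fingers": 255},
  ],
)

```text
t: 12.65
tool_pos: [0.5212, -0.1264, 0.1507]
tool_rot: [[-0.889, 0.457, 0.0], [0.457, 0.889, -0.0], [-0.0, -0.0, -1.0]]
force: [-2.2, 0.2, 7.8]
opening: 0.0136
```

jog_arm(
  rows=[
    {"tx": 0, "ty": 0, "tz": 0.001, "rx": 0, "ry": 0, "rz": 0, "fingers": 255},
    {"tx": 0, "ty": 0, "tz": 0.002, "rx": 0, "ry": 0, "rz": 0, "fingers": 255},
    {"tx": 0, "ty": 0, "tz": 0.0026, "rx": 0, "ry": 0, "rz": 0, "fingers": 255},
    {"tx": 0, "ty": 0, "tz": 0.0026, "rx": 0, "ry": 0, "rz": 0, "fingers": 255},
  ],
)

```text
t: 13.15
tool_pos: [0.5213, -0.1264, 0.1483]
tool_rot: [[-0.889, 0.457, 0.0], [0.457, 0.889, -0.0], [-0.0, -0.0, -1.0]]
force: [-2.8, -0.6, 8.0]
opening: 0.0135
```

```bash
python3 look.py c
```

```text
t 13.15 pos [ 0.5213 -0.1264  0.1483] phi 152.81 tilt [ 3.e-04 -4.e-04 -1.e+00] | t [ 0.0002 -0.0002 -0.0367] rz -12.19 | F [-2.76 -0.55  8.  ] T [-0.13  0.43  0.06] q7 28.8 open 0.0135
cart 43 [ 0.5191 -0.1271] 8.365230871320897e-05
collar 294 [ 0.52   -0.1263] 0.00013740190082572206
```

View pics/side_c.png

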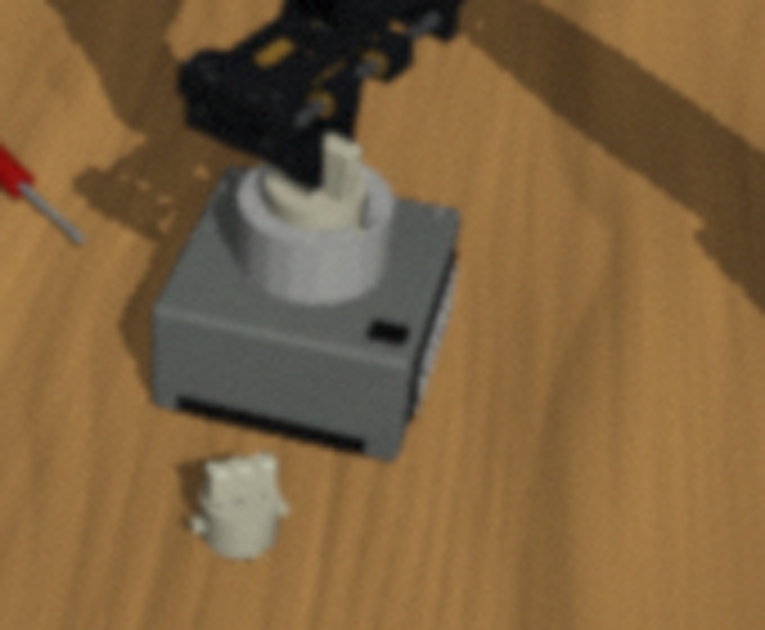

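The cartridge sits down in the collar at (315,200), the collar is undisturbed, and 10.5 N on the spring matches about 9 mm of compression, so the lugs are below the lip. Twisting clockwise now, watching force and torque.

jog_arm(
  rows=[
    {"tx": 0.0003, "ty": 0, "tz": 0.0006, "rx": 0, "ry": 0, "rz": 0, "fingers": 255},
    {"tx": 0.0003, "ty": 0, "tz": 0.0006, "rx": 0, "ry": 0, "rz": 2, "fingers": 255},
    {"tx": 0.0003, "ty": 0, "tz": 0.0006, "rx": 0, "ry": 0, "rz": 4, "fingers": 255},
    {"tx": 0.0003, "ty": 0, "tz": 0.0006, "rx": 0, "ry": 0, "rz": 6, "fingers": 255},
    {"tx": 0.0003, "ty": 0, "tz": 0.0006, "rx": 0, "ry": 0, "rz": 8, "fingers": 255},
  ],
)

```text
t: 13.82
tool_pos: [0.522, -0.126, 0.148]
tool_rot: [[-0.817, 0.577, 0.002], [0.577, 0.817, -0.0], [-0.002, 0.001, -1.0]]
force: [-1.8, -0.5, 9.2]
opening: 0.0139
```

```bash
python3 d.py .521 -.1265 .148 59
```

```text
t 13.82 pos [ 0.522 -0.126  0.148] phi 144.77 tilt [ 0.0024 -0.     -1.    ] | t [ 0.0005 -0.001   0.    ] rz 85.77 | F [-1.82 -0.54  9.21] T [-0.05  0.1   0.1 ] q7 22.3 open 0.0139
```

jog_arm(
  rows=[
    {"tx": 0, "ty": 0, "tz": 0, "rx": 0, "ry": 0, "rz": 3, "fingers": 255},
    {"tx": 0, "ty": 0, "tz": 0, "rx": 0, "ry": 0, "rz": 6, "fingers": 255},
    {"tx": 0, "ty": 0, "tz": 0, "rx": 0, "ry": 0, "rz": 9, "fingers": 255},
    {"tx": 0, "ty": 0, "tz": 0, "rx": 0, "ry": 0, "rz": 12, "fingers": 255},
  ],
)

```text
t: 14.32
tool_pos: [0.522, -0.126, 0.148]
tool_rot: [[-0.679, 0.734, 0.003], [0.734, 0.679, -0.0], [-0.002, 0.002, -1.0]]
force: [-1.1, 0.0, 8.2]
opening: 0.0135
```

```bash
python3 d.py .521 -.1265 .148 59
```

```text
t 14.32 pos [ 0.522 -0.126  0.148] phi 132.74 tilt [ 0.0025 -0.     -1.    ] | t [ 0.0003 -0.0011  0.    ] rz 73.74 | F [-1.13  0.01  8.24] T [0.03 0.14 0.06] q7 12.8 open 0.0135
```

jog_arm(
  rows=[
    {"tx": 0, "ty": 0, "tz": 0, "rx": 0, "ry": 0, "rz": 4, "fingers": 255},
    {"tx": 0, "ty": 0, "tz": 0, "rx": 0, "ry": 0, "rz": 8, "fingers": 255},
    {"tx": 0, "ty": 0, "tz": 0, "rx": 0, "ry": 0, "rz": 12, "fingers": 255},
    {"tx": 0, "ty": 0, "tz": 0, "rx": 0, "ry": 0, "rz": 16, "fingers": 255},
    {"tx": 0, "ty": 0, "tz": 0, "rx": 0, "ry": 0, "rz": 20, "fingers": 255},
  ],
)

```text
t: 14.95
tool_pos: [0.5222, -0.126, 0.1481]
tool_rot: [[-0.386, 0.922, 0.003], [0.922, 0.386, -0.0], [-0.001, 0.003, -1.0]]
force: [-0.8, -0.2, 8.2]
opening: 0.0139
```

```bash
python3 d.py .521 -.1265 .148 59
```

```text
t 14.95 pos [ 0.5222 -0.126   0.1481] phi 112.72 tilt [ 0.003 -0.    -1.   ] | t [-0.     -0.0013  0.0001] rz 53.72 | F [-0.79 -0.17  8.25] T [-0.02  0.09  0.09] q7 -2.5 open 0.0139
```

jog_arm(
  rows=[
    {"tx": 0, "ty": 0, "tz": 0, "rx": 0, "ry": 0, "rz": 4, "fingers": 255},
    {"tx": 0, "ty": 0, "tz": 0, "rx": 0, "ry": 0, "rz": 8, "fingers": 255},
    {"tx": 0, "ty": 0, "tz": 0, "rx": 0, "ry": 0, "rz": 12, "fingers": 255},
    {"tx": 0, "ty": 0, "tz": 0, "rx": 0, "ry": 0, "rz": 16, "fingers": 255},
    {"tx": 0, "ty": 0, "tz": 0, "rx": 0, "ry": 0, "rz": 20, "fingers": 255},
  ],
)

```text
t: 15.58
tool_pos: [0.5225, -0.126, 0.1481]
tool_rot: [[-0.048, 0.999, 0.003], [0.999, 0.048, -0.0], [-0.0, 0.003, -1.0]]
force: [-0.4, -0.6, 8.5]
opening: 0.0133
```

```bash
python3 d.py .521 -.1265 .148 59
```

```text
t 15.57 pos [ 0.5225 -0.126   0.1481] phi 92.72 tilt [ 3.5e-03 -1.0e-04 -1.0e+00] | t [-0.0004 -0.0015  0.0001] rz 33.72 | F [-0.36 -0.63  8.49] T [-0.1   0.06  0.11] q7 -17.3 open 0.0133
```

jog_arm(
  rows=[
    {"tx": 0, "ty": -0.0003, "tz": 0, "rx": 0, "ry": 0, "rz": 3.5, "fingers": 255},
    {"tx": 0, "ty": -0.0006, "tz": 0, "rx": 0, "ry": 0, "rz": 7, "fingers": 255},
    {"tx": 0, "ty": -0.0008, "tz": 0, "rx": 0, "ry": 0, "rz": 10.5, "fingers": 255},
    {"tx": 0, "ty": -0.001, "tz": 0, "rx": 0, "ry": 0, "rz": 14, "fingers": 255},
    {"tx": 0, "ty": -0.001, "tz": 0, "rx": 0, "ry": 0, "rz": 17, "fingers": 255},
  ],
)

```text
t: 16.2
tool_pos: [0.5221, -0.126, 0.1483]
tool_rot: [[0.246, 0.969, 0.005], [0.969, -0.246, -0.0], [0.001, 0.005, -1.0]]
force: [0.0, 1.0, 8.4]
opening: 0.0141
```

```bash
python3 d.py .521 -.1265 .148 59
```

```text
t 16.2 pos [ 0.5221 -0.126   0.1483] phi 75.76 tilt [ 4.8e-03 -1.0e-04 -1.0e+00] | t [-0.0007 -0.001   0.0003] rz 16.76 | F [0.05 1.   8.38] T [-0.13 -0.11  0.07] q7 -29.4 open 0.0141
```

jog_arm(
  rows=[
    {"tx": 0, "ty": 0, "tz": 0, "rx": 0, "ry": 0, "rz": 1.5, "fingers": 255},
    {"tx": 0, "ty": 0, "tz": 0, "rx": 0, "ry": 0, "rz": 3, "fingers": 255},
    {"tx": 0, "ty": 0, "tz": 0, "rx": 0, "ry": 0, "rz": 4.5, "fingers": 255},
    {"tx": 0, "ty": 0, "tz": 0, "rx": 0, "ry": 0, "rz": 6, "fingers": 255},
  ],
)

```text
t: 16.7
tool_pos: [0.5221, -0.1261, 0.1483]
tool_rot: [[0.345, 0.939, 0.005], [0.939, -0.345, -0.0], [0.001, 0.004, -1.0]]
force: [0.1, -0.5, 8.7]
opening: 0.0136
```

```bash
python3 d.py .521 -.1265 .148 59
```

```text
t 16.7 pos [ 0.5221 -0.1261  0.1483] phi 69.81 tilt [ 4.7e-03 -2.0e-04 -1.0e+00] | t [-0.0008 -0.0008  0.0003] rz 10.81 | F [ 0.12 -0.49  8.67] T [-0.03 -0.11  0.12] q7 -33.6 open 0.0136
```

Free so far, with torque around 0.1 N·m. Now 3° steps towards the stop.

jog_arm(
  rows=[
    {"tx": 0, "ty": 0, "tz": 0, "rx": 0, "ry": 0, "rz": 1, "fingers": 255},
    {"tx": 0, "ty": 0, "tz": 0, "rx": 0, "ry": 0, "rz": 2, "fingers": 255},
    {"tx": 0, "ty": 0, "tz": 0, "rx": 0, "ry": 0, "rz": 3, "fingers": 255},
    {"tx": 0, "ty": 0, "tz": 0, "rx": 0, "ry": 0, "rz": 4, "fingers": 255},
  ],
)

```text
t: 17.2
tool_pos: [0.522, -0.1261, 0.1483]
tool_rot: [[0.409, 0.912, 0.005], [0.912, -0.409, -0.0], [0.002, 0.004, -1.0]]
force: [-0.0, 0.9, 7.4]
opening: 0.0136
```

```bash
python3 d.py .521 -.1265 .148 59
```

```text
t 17.2 pos [ 0.522  -0.1261  0.1483] phi 65.83 tilt [ 4.6e-03 -2.0e-04 -1.0e+00] | t [-0.0008 -0.0008  0.0003] rz 6.83 | F [-0.01  0.86  7.42] T [-0.07 -0.06  0.12] q7 -36.3 open 0.0136
```

jog_arm(
  rows=[
    {"tx": 0, "ty": 0, "tz": 0, "rx": 0, "ry": 0, "rz": 1, "fingers": 255},
    {"tx": 0, "ty": 0, "tz": 0, "rx": 0, "ry": 0, "rz": 2, "fingers": 255},
    {"tx": 0, "ty": 0, "tz": 0, "rx": 0, "ry": 0, "rz": 2.5, "fingers": 255},
  ],
)

```text
t: 17.58
tool_pos: [0.522, -0.1261, 0.1483]
tool_rot: [[0.449, 0.894, 0.005], [0.894, -0.449, -0.0], [0.002, 0.004, -1.0]]
force: [0.7, -0.1, 8.0]
opening: 0.0138
```

```bash
python3 d.py .521 -.1265 .148 59
```

```text
t 17.57 pos [ 0.522  -0.1261  0.1483] phi 63.34 tilt [ 4.6e-03 -2.0e-04 -1.0e+00] | t [-0.0008 -0.0007  0.0003] rz 4.34 | F [ 0.67 -0.06  8.03] T [-0.12 -0.06  0.1 ] q7 -38.0 open 0.0138
```

jog_arm(
  rows=[
    {"tx": 0, "ty": 0, "tz": 0, "rx": 0, "ry": 0, "rz": 0.7, "fingers": 255},
    {"tx": 0, "ty": 0, "tz": 0, "rx": 0, "ry": 0, "rz": 1.4, "fingers": 255},
    {"tx": 0, "ty": 0, "tz": 0, "rx": 0, "ry": 0, "rz": 2, "fingers": 255},
  ],
)

```text
t: 17.95
tool_pos: [0.522, -0.1261, 0.1483]
tool_rot: [[0.48, 0.878, 0.005], [0.878, -0.48, -0.0], [0.002, 0.004, -1.0]]
force: [-0.0, -0.0, 8.1]
opening: 0.0137
```

```bash
python3 d.py .521 -.1265 .148 59
```

```text
t 17.95 pos [ 0.522  -0.1261  0.1483] phi 61.34 tilt [ 4.6e-03 -3.0e-04 -1.0e+00] | t [-0.0008 -0.0007  0.0003] rz 2.34 | F [-0.04 -0.01  8.15] T [-0.08 -0.1   0.08] q7 -39.4 open 0.0137
```

jog_arm(
  rows=[
    {"tx": 0, "ty": 0, "tz": 0, "rx": 0, "ry": 0, "rz": 0.7, "fingers": 255},
    {"tx": 0, "ty": 0, "tz": 0, "rx": 0, "ry": 0, "rz": 1.4, "fingers": 255},
    {"tx": 0, "ty": 0, "tz": 0, "rx": 0, "ry": 0, "rz": 2, "fingers": 255},
  ],
)

```text
t: 18.32
tool_pos: [0.522, -0.1262, 0.1482]
tool_rot: [[0.51, 0.86, 0.005], [0.86, -0.51, -0.0], [0.002, 0.004, -1.0]]
force: [0.7, -0.4, 7.9]
opening: 0.014
```

```bash
python3 d.py .521 -.1265 .148 59
```

```text
t 18.32 pos [ 0.522  -0.1262  0.1482] phi 59.37 tilt [ 4.6e-03 -4.0e-04 -1.0e+00] | t [-0.0008 -0.0007  0.0002] rz 0.37 | F [ 0.74 -0.42  7.9 ] T [-0.16 -0.06  0.18] q7 -40.7 open 0.014
```

jog_arm(
  rows=[
    {"tx": 0, "ty": 0, "tz": 0, "rx": 0, "ry": 0, "rz": 0.5, "fingers": 255},
    {"tx": 0, "ty": 0, "tz": 0, "rx": 0, "ry": 0, "rz": 1, "fingers": 255},
    {"tx": 0, "ty": 0, "tz": 0, "rx": 0, "ry": 0, "rz": 1.5, "fingers": 255},
  ],
)

```text
t: 18.7
tool_pos: [0.522, -0.1262, 0.1482]
tool_rot: [[0.53, 0.848, 0.005], [0.848, -0.53, -0.001], [0.002, 0.004, -1.0]]
force: [0.7, -0.7, 8.7]
opening: 0.0139
```

```bash
python3 d.py .521 -.1265 .148 59
```

```text
t 18.7 pos [ 0.522  -0.1262  0.1482] phi 57.96 tilt [ 4.6e-03 -7.0e-04 -1.0e+00] | t [-0.0008 -0.0007  0.0002] rz -1.04 | F [ 0.73 -0.69  8.66] T [-0.19 -0.08  0.57] q7 -41.7 open 0.0139
```

jog_arm(
  rows=[
    {"tx": 0, "ty": 0, "tz": 0, "rx": 0, "ry": 0, "rz": 0.5, "fingers": 255},
    {"tx": 0, "ty": 0, "tz": 0, "rx": 0, "ry": 0, "rz": 1, "fingers": 255},
    {"tx": 0, "ty": 0, "tz": 0, "rx": 0, "ry": 0, "rz": 1.5, "fingers": 255},
  ],
)

```text
t: 19.08
tool_pos: [0.5221, -0.1261, 0.1482]
tool_rot: [[0.551, 0.834, 0.005], [0.834, -0.551, -0.001], [0.002, 0.004, -1.0]]
force: [1.3, -1.0, 8.1]
opening: 0.0139
```

```bash
python3 d.py .521 -.1265 .148 59
```

```text
t 19.07 pos [ 0.5221 -0.1261  0.1482] phi 56.53 tilt [ 4.6e-03 -9.0e-04 -1.0e+00] | t [-0.0009 -0.0007  0.0002] rz -2.47 | F [ 1.35 -0.99  8.11] T [-0.21 -0.1   0.86] q7 -42.7 open 0.0139
```

The stop is felt: torque rose from 0.1 to 0.86 N·m beyond φ≈59°, 93-94° past the slots. Backing off 2° to unload it, then easing up.

jog_arm(
  rows=[
    {"tx": 0, "ty": 0, "tz": 0, "rx": 0, "ry": 0, "rz": -1, "fingers": 255},
    {"tx": 0, "ty": 0, "tz": 0, "rx": 0, "ry": 0, "rz": -2, "fingers": 255},
    {"tx": 0, "ty": 0, "tz": -0.001, "rx": 0, "ry": 0, "rz": -2, "fingers": 255},
    {"tx": 0, "ty": 0, "tz": -0.002, "rx": 0, "ry": 0, "rz": -2, "fingers": 255},
    {"tx": 0, "ty": 0, "tz": -0.003, "rx": 0, "ry": 0, "rz": -2, "fingers": 255},
  ],
)

```text
t: 19.7
tool_pos: [0.5217, -0.1263, 0.1505]
tool_rot: [[0.525, 0.851, 0.004], [0.851, -0.525, 0.0], [0.002, 0.003, -1.0]]
force: [4.7, 0.3, -1.4]
opening: 0.0135
```

```bash
python3 d.py .521 -.1265 .1528 59
```

```text
t 19.7 pos [ 0.5217 -0.1263  0.1505] phi 58.34 tilt [ 0.0037  0.     -1.    ] | t [-0.0006 -0.0005 -0.0023] rz -0.66 | F [ 4.67  0.3  -1.41] T [-0.32 -1.29  0.45] q7 -41.3 open 0.0135
```

jog_arm(
  rows=[
    {"tx": 0, "ty": 0, "tz": -0.0005, "rx": 0, "ry": 0, "rz": 0, "fingers": 255},
    {"tx": 0, "ty": 0, "tz": -0.001, "rx": 0, "ry": 0, "rz": 0, "fingers": 255},
    {"tx": 0, "ty": 0, "tz": -0.001, "rx": 0, "ry": 0, "rz": 0, "fingers": 255},
  ],
)

```text
t: 20.08
tool_pos: [0.5217, -0.1262, 0.1516]
tool_rot: [[0.525, 0.851, 0.004], [0.851, -0.525, 0.0], [0.002, 0.003, -1.0]]
force: [5.2, -0.4, -0.7]
opening: 0.0139
```

```bash
python3 d.py .521 -.1265 .1528 59
```

```text
t 20.07 pos [ 0.5217 -0.1262  0.1516] phi 58.34 tilt [ 3.7e-03  1.0e-04 -1.0e+00] | t [-0.0006 -0.0005 -0.0012] rz -0.66 | F [ 5.17 -0.39 -0.7 ] T [-0.28 -1.22  0.4 ] q7 -41.3 open 0.0139
```

Lifting feels odd: Fx is 5 N and the spring load on the tool has vanished. I'll look before going on.

```bash
cat > look2.py <<'E'
import sys
from h import *
from scipy.optimize import least_squares
tag=sys.argv[1]
delta(.521,-.1265,.1528,59)
for n in ('side','top'):
    c=arm.capture(n); save('%s_%s.png'%(n,tag),c['frame'][130:230,260:380] if n=='side' else c['frame'][165:285,250:370],5)
    W=cloud(c); R=np.hypot(W[...,0]-.521,W[...,1]+.1265); f=c['frame'].astype(int)
    col=(abs(R-.042)<.006)&(W[...,2]>.115)&(W[...,2]<.14); print(n,'collar top z',np.nanmedian(W[col][:,2]).round(4),col.sum())
    m=(R<.032)&(f.min(2)>110)&(W[...,2]>.132)
    z=W[m][:,2]; print(' white z pct',np.nanpercentile(z,[5,25,50,75,95,99]).round(4) if len(z) else None,len(z))
    h,e=np.histogram(z,bins=np.arange(.130,.186,.002)); print(dict(zip(e[:-1].round(3).tolist(),h.tolist())))
E
python3 look2.py d
```

```text
t 20.07 pos [ 0.5217 -0.1262  0.1516] phi 58.34 tilt [ 3.7e-03  1.0e-04 -1.0e+00] | t [-0.0006 -0.0005 -0.0012] rz -0.66 | F [ 5.17 -0.39 -0.7 ] T [-0.28 -1.22  0.4 ] q7 -41.3 open 0.0139
side collar top z 0.1272 276
 white z pct [0.1341 0.142  0.1444 0.1592 0.1775 0.1788] 176
{0.13: 0, 0.132: 9, 0.134: 9, 0.136: 10, 0.138: 7, 0.14: 10, 0.142: 32, 0.144: 33, 0.146: 4, 0.148: 2, 0.15: 6, 0.152: 3, 0.154: 1, 0.156: 3, 0.158: 4, 0.16: 3, 0.162: 1, 0.164: 7, 0.166: 1, 0.168: 2, 0.17: 5, 0.172: 2, 0.174: 3, 0.176: 11, 0.178: 8, 0.18: 0, 0.182: 0}
top collar top z 0.1306 299
 white z pct [0.1353 0.1451 0.1464 0.1533 0.1806 0.181 ] 43
{0.13: 0, 0.132: 1, 0.134: 2, 0.136: 2, 0.138: 0, 0.14: 1, 0.142: 0, 0.144: 10, 0.146: 15, 0.148: 1, 0.15: 0, 0.152: 0, 0.154: 0, 0.156: 0, 0.158: 1, 0.16: 1, 0.162: 0, 0.164: 0, 0.166: 1, 0.168: 0, 0.17: 0, 0.172: 1, 0.174: 0, 0.176: 2, 0.178: 1, 0.18: 4, 0.182: 0}
```

View pics/side_d.png

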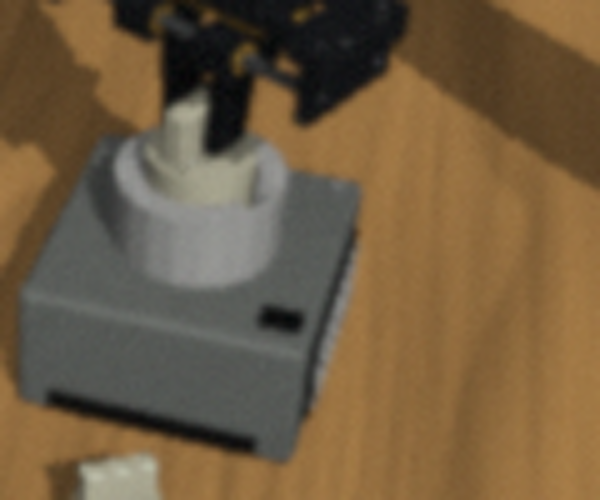

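View pics/top_d.png

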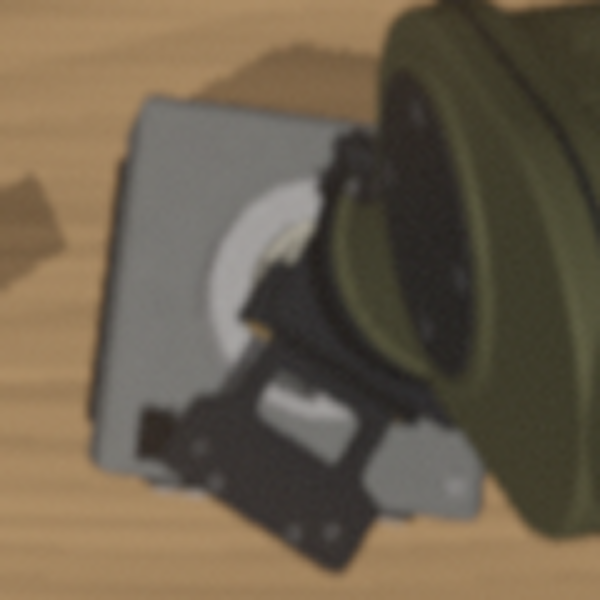

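Body and fin heights put the centre about 10-11 mm above the mouth, so the lugs have passed the lip level into the notches. The leftover side load is one lug rubbing the stop, so I'll relieve it slightly.

jog_arm(
  rows=[
    {"tx": 0.0002, "ty": 0.0004, "tz": 0, "rx": 0, "ry": 0, "rz": -0.5, "fingers": 255},
    {"tx": 0.0002, "ty": 0.0004, "tz": 0, "rx": 0, "ry": 0, "rz": -1, "fingers": 255},
    {"tx": 0.0002, "ty": 0.0004, "tz": 0, "rx": 0, "ry": 0, "rz": -1, "fingers": 255},
  ],
)

```text
t: 20.55
tool_pos: [0.5217, -0.1263, 0.1518]
tool_rot: [[0.511, 0.86, 0.003], [0.86, -0.511, 0.0], [0.002, 0.002, -1.0]]
force: [6.4, 0.1, 3.0]
opening: 0.0136
```

```bash
python3 d.py .521 -.1265 .1528 59
```

```text
t 20.55 pos [ 0.5217 -0.1263  0.1518] phi 59.29 tilt [ 2.9e-03  1.0e-04 -1.0e+00] | t [-0.0006 -0.0005 -0.001 ] rz 0.29 | F [6.43 0.12 2.96] T [-0.17 -1.3   0.19] q7 -40.6 open 0.0136
```

jog_arm(
  rows=[
    {"tx": 0, "ty": 0, "tz": 0, "rx": 0, "ry": 0, "rz": 0, "fingers": 200},
    {"tx": 0, "ty": 0, "tz": 0, "rx": 0, "ry": 0, "rz": 0, "fingers": 150},
    {"tx": 0, "ty": 0, "tz": 0, "rx": 0, "ry": 0, "rz": 0, "fingers": 90},
    {"tx": 0, "ty": 0, "tz": 0, "rx": 0, "ry": 0, "rz": 0, "fingers": 90},
    {"tx": 0, "ty": 0, "tz": 0, "rx": 0, "ry": 0, "rz": 0, "fingers": 90},
  ],
)

```text
t: 21.18
tool_pos: [0.52, -0.1263, 0.1512]
tool_rot: [[0.511, 0.86, -0.001], [0.86, -0.511, -0.0], [-0.0, -0.001, -1.0]]
force: [0.3, -0.3, -0.2]
opening: 0.0559
```

```bash
python3 look2.py e
```

```text
t 21.18 pos [ 0.52   -0.1263  0.1512] phi 59.3 tilt [-7.e-04 -0.e+00 -1.e+00] | t [ 0.0004  0.0009 -0.0016] rz 0.3 | F [ 0.25 -0.32 -0.24] T [-0.01  0.03 -0.  ] q7 -40.6 open 0.0559
side collar top z 0.1269 259
 white z pct [0.1336 0.1433 0.1469 0.1622 0.1792 0.1803] 181
{0.13: 0, 0.132: 10, 0.134: 9, 0.136: 7, 0.138: 5, 0.14: 5, 0.142: 11, 0.144: 31, 0.146: 20, 0.148: 6, 0.15: 11, 0.152: 1, 0.154: 3, 0.156: 5, 0.158: 7, 0.16: 4, 0.162: 4, 0.164: 2, 0.166: 5, 0.168: 3, 0.17: 4, 0.172: 3, 0.174: 4, 0.176: 8, 0.178: 9, 0.18: 4, 0.182: 0}
top collar top z 0.131 237
 white z pct [0.1397 0.1473 0.1486 0.1542 0.1822 0.1834] 105
{0.13: 0, 0.132: 1, 0.134: 1, 0.136: 3, 0.138: 1, 0.14: 4, 0.142: 1, 0.144: 5, 0.146: 22, 0.148: 33, 0.15: 6, 0.152: 1, 0.154: 1, 0.156: 1, 0.158: 1, 0.16: 1, 0.162: 2, 0.164: 1, 0.166: 0, 0.168: 1, 0.17: 1, 0.172: 1, 0.174: 0, 0.176: 0, 0.178: 2, 0.18: 6, 0.182: 9}
```

View pics/side_e.png

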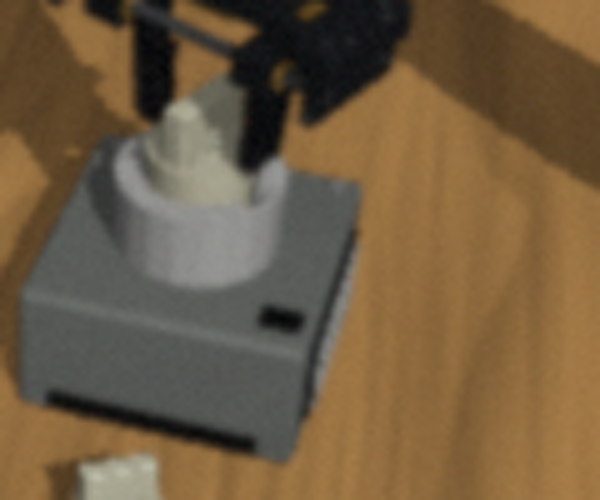

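The cartridge sprang up and now reads about 11.6 mm above the mouth. Retreating straight up, then clear of the view.

jog_arm(
  rows=[
    {"tx": 0, "ty": 0, "tz": -0.01, "rx": 0, "ry": 0, "rz": 0, "fingers": 90},
    {"tx": 0, "ty": 0, "tz": -0.03, "rx": 0, "ry": 0, "rz": 0, "fingers": 90},
    {"tx": 0, "ty": 0, "tz": -0.06, "rx": 0, "ry": 0, "rz": 0, "fingers": 90},
    {"tx": 0, "ty": 0, "tz": -0.1, "rx": 0, "ry": 0, "rz": 0, "fingers": 90},
    {"tx": 0, "ty": 0, "tz": -0.12, "rx": 0, "ry": 0, "rz": 0, "fingers": 90},
  ],
)

```text
t: 21.9
tool_pos: [0.5212, -0.1263, 0.2741]
tool_rot: [[0.511, 0.86, 0.004], [0.86, -0.511, -0.001], [0.001, 0.003, -1.0]]
force: [-0.7, 0.1, -0.5]
opening: 0.0573
```

jog_arm(
  rows=[
    {"tx": -0.04, "ty": 0.02, "tz": 0, "rx": 0, "ry": 0, "rz": 0, "fingers": 90},
    {"tx": -0.09, "ty": 0.035, "tz": 0, "rx": 0, "ry": 0, "rz": 0, "fingers": 90},
    {"tx": -0.14, "ty": 0.05, "tz": 0, "rx": 0, "ry": 0, "rz": 0, "fingers": 90},
    {"tx": -0.18, "ty": 0.07, "tz": 0, "rx": 0, "ry": 0, "rz": 0, "fingers": 90},
    {"tx": -0.2, "ty": 0.08, "tz": 0, "rx": 0, "ry": 0, "rz": 0, "fingers": 90},
  ],
)

```text
t: 22.52
tool_pos: [0.486, -0.342, 0.2718]
tool_rot: [[0.514, 0.858, -0.0], [0.858, -0.514, -0.001], [-0.001, 0.001, -1.0]]
force: [0.6, 0.7, 0.7]
opening: 0.057
```

```bash
python3 look2.py f; python3 - <<'E'
from h import *
import pickle
c=arm.capture('top'); W=cloud(c); R=np.hypot(W[...,0]-.521,W[...,1]+.1265)
m=(R<.035)&(W[...,2]>.172); P=W[m]; print(len(P))
mu=P.mean(0); w,v=np.linalg.eigh(np.cov((P[:,:2]-mu[:2]).T)); a=v[:,1]; print('fin',mu.round(4),((P.max(0)+P.min(0))/2).round(4),np.degrees(np.arctan2(a[1],a[0])).round(1),np.ptp((P[:,:2]-mu[:2])@v,axis=0))
A=np.c_[P[:,:2]-mu[:2],np.ones(len(P))]; print('fin tilt',np.linalg.lstsq(A,P[:,2],rcond=None)[0].round(3))
m=(abs(R-.0415)<.004)&(W[...,2]>.12);Q=W[m]; print('collar',((Q.max(0)+Q.min(0))/2).round(4),np.median(Q[:,2]).round(4))
m=(R<.028)&(abs(W[...,2]-.1485)<.005); Q=W[m]; print('body top',np.median(Q[:,2]).round(4),len(Q)); save('topfull.png',c['frame'])
c0=pickle.load(open('top0.pkl','rb'))
E
```

```text
t 22.52 pos [ 0.486  -0.342   0.2718] phi 59.09 tilt [-0.     -0.0012 -1.    ] | t [ 0.203  -0.0807  0.1187] rz 0.09 | F [0.61 0.67 0.65] T [-0.01 -0.06 -0.03] q7 -13.6 open 0.057
side collar top z 0.1271 269
 white z pct [0.1367 0.1452 0.1502 0.1731 0.18   0.1807] 305
{0.13: 0, 0.132: 6, 0.134: 6, 0.136: 14, 0.138: 6, 0.14: 6, 0.142: 12, 0.144: 63, 0.146: 30, 0.148: 8, 0.15: 7, 0.152: 6, 0.154: 4, 0.156: 7, 0.158: 9, 0.16: 8, 0.162: 3, 0.164: 8, 0.166: 12, 0.168: 4, 0.17: 7, 0.172: 7, 0.174: 9, 0.176: 9, 0.178: 36, 0.18: 18, 0.182: 0}
top collar top z 0.1307 709
 white z pct [0.1448 0.1481 0.1498 0.1813 0.1835 0.1845] 628
{0.13: 0, 0.132: 8, 0.134: 4, 0.136: 3, 0.138: 2, 0.14: 2, 0.142: 7, 0.144: 15, 0.146: 103, 0.148: 184, 0.15: 30, 0.152: 6, 0.154: 5, 0.156: 7, 0.158: 4, 0.16: 5, 0.162: 4, 0.164: 4, 0.166: 3, 0.168: 1, 0.17: 7, 0.172: 5, 0.174: 7, 0.176: 2, 0.178: 10, 0.18: 77, 0.182: 105}
237
fin [ 0.5216 -0.1256  0.1816] [ 0.5214 -0.1258  0.1789] 59.9 [0.01426465 0.05134121]
fin tilt [ 0.137 -0.091  0.182]
collar [ 0.5211 -0.1264  0.1274] 0.1308
body top 0.1484 409
```

View pics/top_f.png

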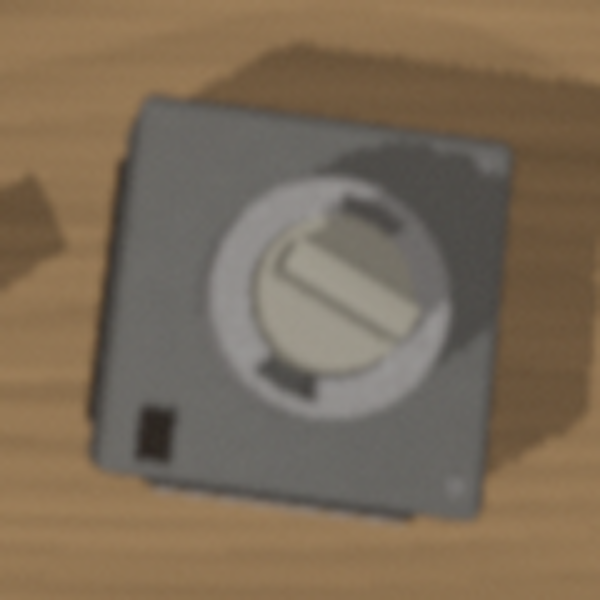

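View pics/side_f.png

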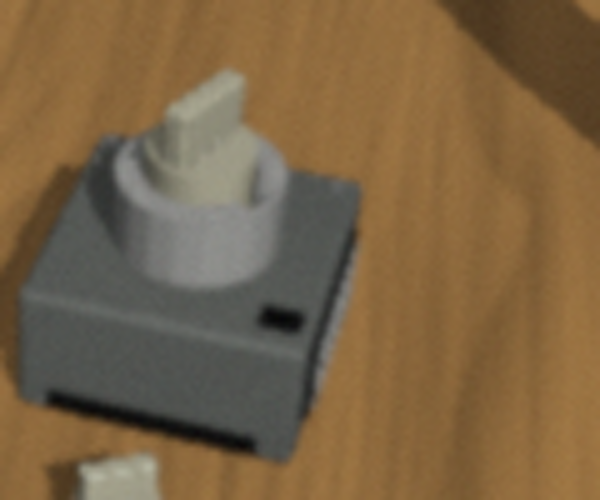

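View pics/topfull.png

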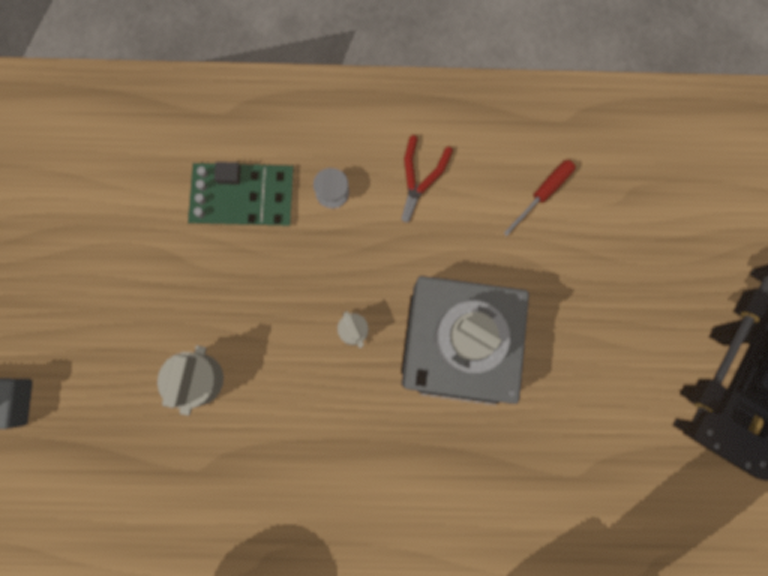

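```bash
python3 - <<'E'
from h import *
from scipy.optimize import least_squares
c=arm.capture('top'); W=cloud(c); R=np.hypot(W[...,0]-.5213,W[...,1]+.126)
def pl(m,l):
    P=W[m]; mu=P.mean(0); r=least_squares(lambda q:P[:,2]-(q[0]*(P[:,0]-mu[0])+q[1]*(P[:,1]-mu[1])+q[2]),[0,0,mu[2]],loss='soft_l1',f_scale=.0005); print(l,len(P),r.x.round(4))
pl((R<.027)&(abs(W[...,2]-.1485)<.004),'body top')
pl((R<.027)&(abs(W[...,2]-.1825)<.003),'fin top')
pl((abs(R-.0405)<.004)&(abs(W[...,2]-.1308)<.004),'collar')
E
```

```text
body top 365 [0.0026 0.0038 0.1485]
fin top 214 [ 0.0197 -0.007   0.1821]
collar 463 [-0.0021 -0.0007  0.1309]
```

Upright within about 0.02 rad, centre 11.6 mm above the mouth, on axis, and turned a quarter turn. Handing in.

```bash
python3 -c "
from cell import arm
print(arm.sense()['t']); print(arm.finish_job())"
```

```text
22.725
the job is handed in; nothing more can be done
None
```

The middle-sized filter cartridge is locked in the extractor collar and released, and I handed the job in at 22.7 s. `finish_job` gave no verdict.

**What I did:** I gripped the cartridge by its fin and lowered it until the lugs touched the lip. I then turned it clockwise until the lugs were over the slots and lowered them in. I pushed it down about 9 mm against the spring (about 10.5 N) and twisted clockwise to the stop about 93° on. There the torque rose to 0.86 N·m, so I eased off, let it spring up and let go.

**Last checks, with the arm clear:**

| Check | Measured | Required |
|---|---|---|
| Cartridge centre above the mouth | about 11.6 mm | 9.8–13.2 mm |
| Distance from the collar axis | about 0.7 mm | under 4 mm |
| Tilt (body top / fin top) | about 0.005 / 0.02 rad | under 0.06 rad |
| Lug line from the extractor's y axis | about 0.41 rad | under 0.7 rad |

- **Height readings:** the 11.6 mm comes from the top camera. The side camera's fin height gave a slightly higher figure, about 12.5 mm, still within limits.
- **Bystanders:** they look unmoved in the last overhead picture, but I did not measure them.
- **While easing off:** a side load of 5–6 N appeared with one lug apparently rubbing the stop. Backing off another 1° brought back part of the spring push. The side load cleared only when I opened the fingers, and the cartridge then rose fully.

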